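# Flip up the long fence stop

### The job

Two flip stops are clamped on the cut-off fence on the bench. Swing the long-armed one up and over, past its balance point, so that it stays leaning back against its rest on its own and a board can pass along the fence; then let go of it. Leave the short-armed stop lying down.

Things in the scene. Friction and masses are not known exactly. Their poses are not given: they have to be found in the camera images.
- long_stop (a joint): Angle of the long-armed flip stop, rad: 0 = lying down (arm level, over the bench on the robot's side of the fence), growing as it is raised; 1.57 = straight up; 2.2 = leaning back on its rest, end of travel. The hinge is nearly free: it balances at about 1.7; short of that it falls down again, beyond it falls back onto the rest and stays. Arm 0.14 to 0.28 kg.
- long_stop_grip (a point): Point on the long arm 90 mm from the hinge, mid-bar. The arm: bare aluminium bar, 110 mm long from the hinge, 16 mm thick along the hinge, 24 mm deep (12 mm above and below this point). Its last 24 mm carry a foot, same thickness, 40 mm further down. Nothing is beside the arm within 60 mm. At angle 0 x points to the hinge, y along the hinge, z up; they turn with the arm.
- long_stop_hinge (a point): Middle of the long stop's hinge line, on its dark steel carriage atop the fence, 90 mm above the bench; fixed. x level, square to the fence, away from the robot; y along hinge and fence; z up. The arm lies along -x at angle 0 and swings up and over towards +x. Fence: plywood, 40 mm thick, 440 mm long, 68 mm high. Carriage cheeks reach 13 mm above the hinge, 32 mm wide over both.
- short_stop (a joint): Angle of the other flip stop on the same fence, rad, same sense: 0 = lying down, where it must stay. Its aluminium arm is only 58 mm long from the hinge, with no foot. It sits 160 to 240 mm along the fence from the long one, on either side of it.

How it is judged:
At the end, for the whole second after the job is handed in: The long stop rests leaned back on its own (angle above 2.0 rad, at rest) and the short stop lies down (angle below 0.15 rad) (value of joint long_stop above 2 rad and velocity of joint long_stop below 0.1 rad/s and value of joint short_stop below 0.15 rad); the robot touches nothing.
It fails at once if the short-armed stop is lifted by more than about 17 degrees (value of joint short_stop above 0.3 rad).
It also fails if it takes over 35 s, if anything falls off the work surface, if the arm or the gripper's body presses on something with over 40 N, if the wrist force passes 120 N, or if a joint passes its speed limit or range.

### The arm

A 6-joint arm with a two-finger parallel gripper is mounted at the origin on the work surface. World frame = base frame: x ahead of the robot, y to its left, z up, the work surface at z = 0. Lengths are in m, angles in rad, forces in N, time in s.
With the tool pointing down it reaches from about 0.375 to 0.975 m from the base axis. Payload 3.8 kg.
Tool frame: the origin (TCP) lies at the very end of the fingers, on their centre line; the grasp point (between the pads) lies 19 mm behind it (bot.pinch_z is the distance from the TCP to the grasp point, in m); x points along the fingers, y is the direction in which the jaws open and shut, and the axes are right-handed (so a half turn about x gives the same grasp; the last joint's range is limited). The gripper opens to 85 mm and grips with 20 to 120 N. Pads are 22 mm wide; open, the fingers measure 114 mm over their backs; the gripper's body (76 mm by 85 mm) begins 54 mm behind the grasp point. The pads swing forward as they close: fully open they stand 13 mm farther back than shut.
Start: joints at [-0.037, 0.264, 1.604, -0, 1.274, -0.037], TCP at [0.675, -0, 0.206] pointing down, gripper open.
Joint ranges: [-2.63, 2.63], [-0.94, 2.18], [0.31, 2.57], [-1.31, 4.45], [0, 2.66], [-2.55, 2.55]. Speed limits (rad/s): [2.57, 2.57, 3.14, 3.14, 3.14, 3.14].

### API

Orientations are given as a rotation vector (axis times angle).
In Python, from workcell import monitor, imaging, finish_job, bot gives the robot as it stands.
- The arm moves only by the tool jog_arm, never from a script. Its argument "rows" is a list of rows, each a list of 7 numbers: the shift along the tool's x, y, z in m, then the turn, a rotation vector about the tool's x, y, z in rad, then the opening in per cent of the stroke, from 0 (shut) to 100 (fully open). A call has 1 to 20 rows; each row is the pose to reach, as a shift and turn from the pose measured when the call began, along the tool's axes at that moment; what a row does not reach only later rows make up. A row lasts 1/10 s, in which the tool goes at most 50 mm and 8.59 degrees, less where a joint would pass 70% of its speed; a pose out of reach is approached as far as the arm can. A call with a gripper value outside its range is refused whole. The fingers move at their own pace and stop on an object; "force" is the grip in N (left out, the last holds). Time passes only in rows, so rows that repeat a pose let the fingers close. It gives the time, the measured TCP pose, the force and the opening at its end, in the units of the state.
- monitor.read_state(): the state, without advancing time (a new reading comes with each control period).
- imaging.read_camera(name): name is "scene" or "side" or "wrist"; returns the picture (384x512x3 uint8, blue, green, red); there is no depth.
- imaging.camera_params(name): a dict with "fx", "fy", "cx", "cy" (pixels), "T" (4x4, takes a point from camera to world coordinates); the wrist camera has in their place "T_tool_cam" (4x4, takes a point from camera to tool coordinates, whose origin is the TCP and whose axes are the tool frame's). Camera axes: x right, y down, z forward; pixel columns grow to the right and rows downward; lengths in m; the calibration is good to about 2 mm. A picture is of the moment at which its call begins: read the wrist's pose just before it. camera_params takes no time and is no camera call.
- finish_job(): hands the job in, once; it reports no verdict.
The state is a dict: "time": time; "q": joint angles; "joint_vel": joint speeds; "joint_torque": joint torques, N m; "tool_pos": TCP position; "tcp_rot": TCP orientation; "wrist_force": force on the tool from outside, world axes, zero at the start; "torque": the same for the moment, N m; "width": opening from 0.0 (shut) to 1.0 (fully open).
Only numpy, scipy, OpenCV 4.12 (cv2) and the standard library are available. Lean on these libraries where they do the work, as an engineer would, in place of code of your own. Each camera call takes 0.05 s, during which the arm holds its last target. There are 200 camera calls.

## Working session

There is one attempt and no reset: what is moved stays moved. The work goes in short steps, Python scripts to look and compute and a tool call to move; the robot and the scene stay as the last step left them, time stands still between calls to the robot, and variables do not carry over. Pictures are saved under pics/ and viewed, about 8 in all and at most 12, crops included, and the job is handed in when it is done.

Besides the shell and the picture viewer there is one more tool, called after "Request:" as name(argument=value, ...) on one line, values as JSON. jog_arm: Moves the arm, as the interface text tells. Its arguments: {"type":"object","properties":{"rows":{"type":"array","items":{"type":"array","items":{"type":"number"}}},"force":{"type":"number"}},"required":["rows"]}

```bash
mkdir -p pics; python3 - <<'E'
from workcell import monitor, imaging
import cv2,numpy as np
a=imaging.read_camera("scene");b=imaging.read_camera("side")
cv2.imwrite("pics/a.png",a);cv2.imwrite("pics/b.png",b)
for n in("scene","side","wrist"):print(n,imaging.camera_params(n))
s=monitor.read_state();print(s)
E
```

```text
scene {'fx': 427.34249694932845, 'fy': 427.34249694932845, 'cx': 257.07311673220937, 'cy': 192.41803468847496, 'T': array([[-0.00206498,  0.54649804, -0.83745784,  1.120415  ],
       [ 0.99992993,  0.01089046,  0.00464116, -0.01040122],
       [ 0.01165669, -0.83738957, -0.54648223,  0.50917068],
       [ 0.        ,  0.        ,  0.        ,  1.        ]])}
side {'fx': 459.8322483468032, 'fy': 459.8322483468032, 'cx': 259.43364559692805, 'cy': 187.8142720902175, 'T': array([[ 0.99190184, -0.08781334,  0.09175812,  0.49505596],
       [-0.12688631, -0.65368932,  0.74604969, -0.48163403],
       [-0.00553181, -0.75165091, -0.65953795,  0.57774211],
       [ 0.        ,  0.        ,  0.        ,  1.        ]])}
wrist {'fx': 277.2716088963031, 'fy': 277.2716088963031, 'cx': 253.13054463776814, 'cy': 187.0127733806451, 'T_tool_cam': array([[ 1.58881484e-03, -2.81811529e-01,  9.59468466e-01,
        -1.68231235e-01],
       [ 9.99998722e-01,  6.20696523e-04, -1.47362151e-03,
        -8.53698713e-04],
       [-1.80255209e-04,  9.59469581e-01,  2.81812155e-01,
        -7.13245313e-02],
       [ 0.00000000e+00,  0.00000000e+00,  0.00000000e+00,
         1.00000000e+00]])}
{'time': 0.1, 'q': array([-3.68851954e-02,  2.64701105e-01,  1.60525322e+00,  1.14458078e-05,
        1.27368961e+00, -3.69311530e-02]), 'joint_vel': array([-0.00098534, -0.00335562, -0.00065296, -0.00118414, -0.00112407,
        0.00011456]), 'joint_torque': array([ 2.96398039e-04, -5.16707003e+01, -3.68589377e+01,  1.30520286e-05,
        6.22219843e-03,  5.24967299e-05]), 'tool_pos': array([6.74284186e-01, 3.86448796e-05, 2.04662350e-01]), 'tcp_rot': array([ 1.20826231,  1.21079263, -1.21063634]), 'wrist_force': array([ 0.01586725, -0.36313361, -0.21666852]), 'torque': array([ 0.00721825,  0.02762578, -0.00727113]), 'width': 1.0030631703075674}
```

View pics/a.png

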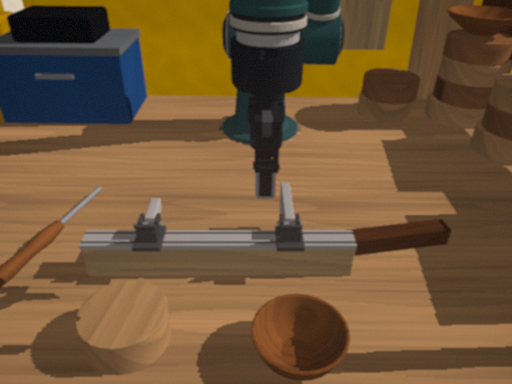

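View pics/b.png

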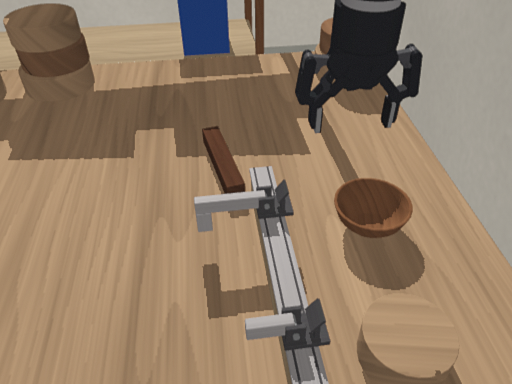

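The scene view shows the long stop at the right: carriage near (289,235), arm tip near (286,185). The short stop's carriage is near (149,235). In the side view the long arm runs from about (268,204) to its tip and foot at (196,207), and the short one is at (250-300,328).

```bash
cat > h.py <<'E'
import numpy as np
from workcell import imaging
def ray(n,u,v):
    p=imaging.camera_params(n);T=p["T"]
    return T[:3,3],T[:3,:3]@np.array([(u-p["cx"])/p["fx"],(v-p["cy"])/p["fy"],1])
def plane(n,u,v,z):
    o,d=ray(n,u,v);return o+d*(z-o[2])/d[2]
E
python3 - <<'E'
from h import *
import cv2
np.set_printoptions(precision=4,suppress=True)
for n,u,v,z,l in [("side",195,199,.102,"tip"),("side",265,193,.102,"near hinge"),("side",247,320,.102,"shorttip"),("scene",286,185,.102,"tip"),("scene",288,220,.102,"nearhinge"),
 ("scene",83,232,.068,"fenceL"),("scene",353,232,.068,"fenceR"),("side",252,168,.068,"fence far l"),("side",271,168,.068,"fence far r")]:
    print(l,n,plane(n,u,v,z))
a=cv2.imread("pics/a.png")[170:260,110:310];b=cv2.imread("pics/b.png")[150:250,180:310]
a=cv2.resize(a,None,fx=4,fy=4,interpolation=cv2.INTER_CUBIC)[:, :800];cv2.imwrite("pics/ac.png",a)
b=cv2.resize(b,None,fx=6,fy=6,interpolation=cv2.INTER_CUBIC);cv2.imwrite("pics/bc.png",b)
E
```

```text
tip side [0.4604 0.0439 0.102 ]
near hinge side [0.5682 0.0433 0.102 ]
shorttip side [ 0.5166 -0.1765  0.102 ]
tip scene [0.4711 0.0449 0.102 ]
nearhinge scene [0.5757 0.0424 0.102 ]
fenceL scene [ 0.5689 -0.2922  0.068 ]
fenceR scene [0.5615 0.153  0.068 ]
fence far l side [0.5597 0.1494 0.068 ]
fence far r side [0.593  0.1449 0.068 ]
```

View pics/ac.png

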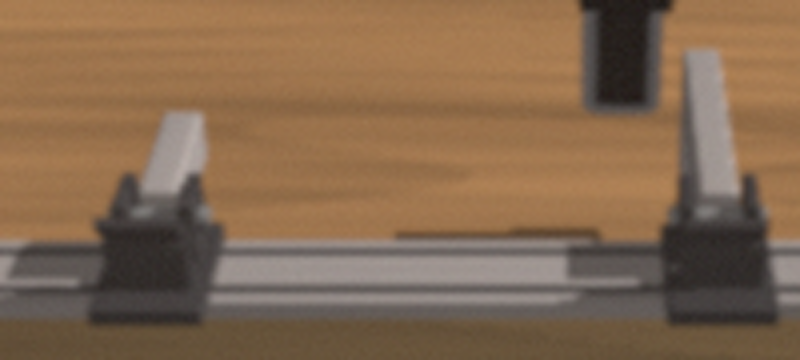

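View pics/bc.png

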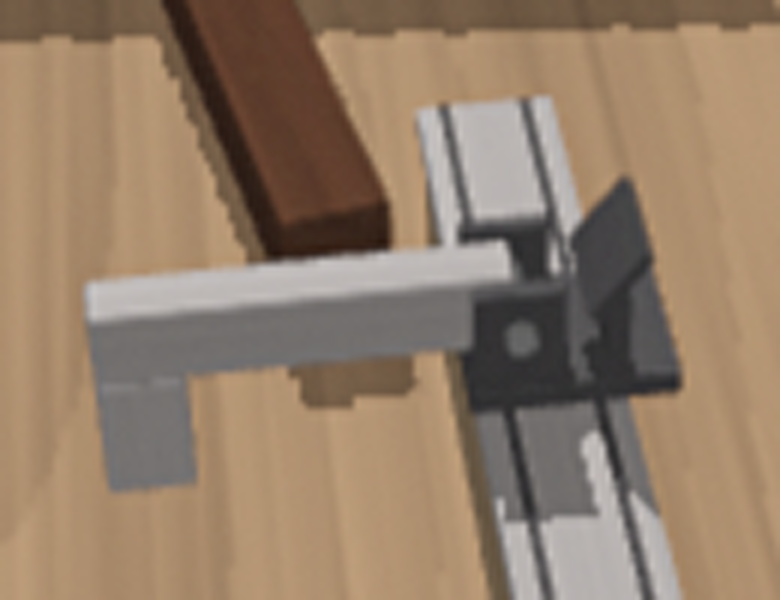

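Request:
jog_arm(rows=[[-0.08, -0.1, -0.043, 1.571, 0, 0, 60], [-0.08, -0.1, -0.043, 1.571, 0, 0, 60], [-0.08, -0.1, -0.043, 1.571, 0, 0, 60], [-0.08, -0.1, -0.043, 1.571, 0, 0, 60], [-0.08, -0.1, -0.043, 1.571, 0, 0, 60], [-0.08, -0.1, -0.043, 1.571, 0, 0, 60], [-0.08, -0.1, -0.043, 1.571, 0, 0, 60], [-0.08, -0.1, -0.043, 1.571, 0, 0, 60], [-0.08, -0.1, -0.043, 1.571, 0, 0, 60], [-0.08, -0.1, -0.043, 1.571, 0, 0, 60], [-0.08, -0.1, -0.043, 1.571, 0, 0, 60], [-0.08, -0.1, -0.043, 1.571, 0, 0, 60], [-0.08, -0.1, -0.043, 1.571, 0, 0, 60]])

```text
time: 1.4
tool_pos: [0.5742, 0.043, 0.2844]
tcp_rot: [2.218, 0.002, -2.224]
wrist_force: [-0.1, 0.2, 0.2]
width: 0.601
```

```bash
cat >> h.py <<'E'
from workcell import monitor
from scipy.spatial.transform import Rotation as R
import json
np.set_printoptions(precision=4,suppress=True)
def log():
    s=monitor.read_state();M=R.from_rotvec(s["tcp_rot"]).as_matrix()
    print(s["time"],s["q"],s["tool_pos"],s["wrist_force"],s["width"]);print(M)
    open("log.jsonl","a").write(json.dumps([list(s["q"]),list(s["tool_pos"])])+"\n");return s,M
E
python3 -c "
from h import *;log()"
```

```text
1.4 [0.0314 0.0392 1.7172 0.0001 1.388  1.6005] [0.5742 0.043  0.2844] [-0.1152  0.24    0.2171] 0.600951910017164
[[-0.0028  0.0017 -1.    ]
 [ 0.     -1.     -0.0017]
 [-1.     -0.      0.0028]]
```

Request:
jog_arm(rows=[[0.05, 0, 0.12, 0, 0.67, 0, 60], [0.05, 0, 0.12, 0, 0.67, 0, 60], [0.05, 0, 0.12, 0, 0.67, 0, 60], [0.05, 0, 0.12, 0, 0.67, 0, 60], [0.05, 0, 0.12, 0, 0.67, 0, 60], [0.05, 0, 0.12, 0, 0.67, 0, 60], [0.05, 0, 0.12, 0, 0.67, 0, 60]])

```text
time: 2.1
tool_pos: [0.4541, 0.0429, 0.2356]
tcp_rot: [2.825, 0.003, -1.371]
wrist_force: [-0.2, 0.2, 0.8]
width: 0.603
```

```bash
python3 - <<'E'
from h import *
import cv2
s,M=log();cv2.imwrite("pics/w.png",imaging.read_camera("wrist"))
D=[json.loads(l) for l in open("log.jsonl")]+[[[-.0369,.2647,1.6053,0,1.2737,-.037],[.6743,0,.20466]]]
A=[];b=[]
for q,p in D:
    r=np.hypot(p[0],p[1]); r=np.sqrt(r*r-.025**2)
    a,c,d=q[1],q[1]+q[2],q[1]+q[2]+q[4]
    A+= [[np.sin(a),np.sin(c),np.sin(d),0],[np.cos(a),np.cos(c),np.cos(d),1]];b+=[r,p[2]]
x,res,rk,sv=np.linalg.lstsq(np.array(A),np.array(b),rcond=None);print(x,res,rk,sv)
E
```

```text
2.1 [ 0.078  -0.6964  2.471  -0.0728  0.7024  1.6856] [0.4541 0.0429 0.2356] [-0.2048  0.1931  0.8168] 0.6025415749643316
[[ 0.6189  0.0025 -0.7855]
 [ 0.0013 -1.     -0.0022]
 [-0.7855  0.0004 -0.6189]]
[0.5124 0.5657 0.3732 0.2503] [0.] 4 [3.0189 1.6121 0.5266 0.1006]
```

View pics/w.png

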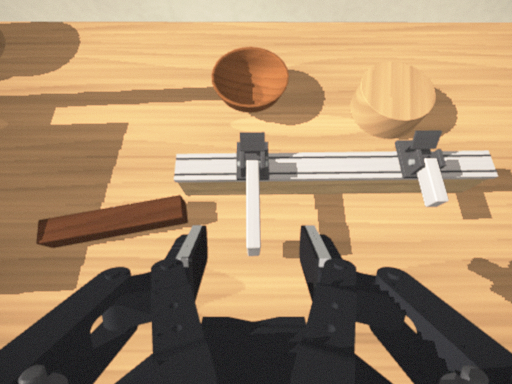

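```bash
cat > ik.py <<'E'
from h import *
A,B,D,H=.5124,.5657,.3732,.2503
def ik(x,z,p):
    r=np.sqrt(x*x+.043**2-.025**2); wx=r-D*np.cos(p); wz=z+D*np.sin(p)-H
    d2=wx*wx+wz*wz; c=(d2-A*A-B*B)/(2*A*B); q3=np.arccos(c)
    q2=np.arctan2(wx,wz)-np.arctan2(B*np.sin(q3),A+B*np.cos(q3))
    return q2,q3,p+np.pi/2-q2-q3
if __name__=="__main__":
    hx,hz,L=.571,.09,.09
    for p0 in (1.0,1.1):
        for th in np.arange(0,1.95,.3 if p0==1 else .37):
            p=p0+th; g=np.array([hx-L*np.cos(th),hz+L*np.sin(th)]); t=g+.0187*np.array([np.cos(p),-np.sin(p)])
            print(p0,round(th,2),t,np.array(ik(*t,p)))
        for back in(.06,.1):
            t=np.array([hx-L,hz])+(.0187-back)*np.array([np.cos(p0),-np.sin(p0)]);print("pre",back,t,np.array(ik(*t,p0)))
    # wrist camera check of arm tip
    s=monitor.read_state();M=R.from_rotvec(s["tcp_rot"]).as_matrix();T=imaging.camera_params("wrist")
    W=T["T_tool_cam"]
    for u,v,z in((252.5,251,.102),(254,175,.102)):
        d=M@(W[:3,:3]@np.array([(u-T["cx"])/T["fx"],(v-T["cy"])/T["fy"],1]));o=s["tool_pos"]+M@W[:3,3]
        print(o+d*(z-o[2])/d[2])
E
python3 ik.py
```

```text
1.0 0.0 [0.4911 0.0743] [-0.303   2.5433  0.3305]
1.0 0.3 [0.49   0.0986] [-0.1772  2.2997  0.7483]
1.0 0.6 [0.4962 0.1221] [0.0192 2.0441 1.1076]
1.0 0.9 [0.509  0.1428] [0.2447 1.7868 1.4393]
1.0 1.2 [0.5274 0.1588] [0.4823 1.5339 1.7545]
1.0 1.5 [0.5497 0.1686] [0.7224 1.292  2.0564]
1.0 1.8 [0.5738 0.1714] [0.9564 1.0706 2.3437]
pre 0.06 [0.4587 0.1248] [-0.4931  2.5472  0.5167]
pre 0.1 [0.4371 0.1584] [-0.6087  2.5375  0.642 ]
1.1 0.0 [0.4895 0.0733] [-0.2582  2.4733  0.4557]
1.1 0.37 [0.489  0.1039] [-0.0689  2.1702  0.9395]
1.1 0.74 [0.4996 0.1327] [0.1926 1.8574 1.3608]
1.1 1.11 [0.5198 0.1556] [0.4789 1.5494 1.7524]
1.1 1.48 [0.547  0.1697] [0.7695 1.2589 2.1224]
1.1 1.85 [0.5774 0.173 ] [1.0472 1.0061 2.4675]
pre 0.06 [0.4623 0.1268] [-0.4195  2.4656  0.6247]
pre 0.1 [0.4441 0.1625] [-0.5154  2.4496  0.7366]
[0.455  0.0433 0.102 ]
[0.5474 0.0417 0.102 ]
```

The wrist view confirms the arm lies midway between the fingers, with its tip at (252,250). The tip position agrees with the other views to about 5 mm. Moving to the grasp.

Request:
jog_arm(rows=[[0.03, 0, 0.03, 0, -0.1, 0, 60], [0.06, 0, 0.05, 0, -0.197, 0, 60], [0.09, 0, 0.061, 0, -0.197, 0, 60], [0.09, 0, 0.061, 0, -0.197, 0, 60], [0.105, 0, 0.064, 0, -0.197, 0, 60], [0.12, 0, 0.067, 0, -0.197, 0, 60], [0.135, 0, 0.07, 0, -0.197, 0, 60], [0.15, 0, 0.073, 0, -0.197, 0, 60], [0.15, 0, 0.073, 0, -0.197, 0, 60], [0.15, 0, 0.073, 0, -0.197, 0, 60]])

```text
time: 3.15
tool_pos: [0.4924, 0.043, 0.0754]
tcp_rot: [2.678, 0.003, -1.64]
wrist_force: [-0.9, 0.6, 0.5]
width: 0.596
```

```bash
python3 - <<'E'
from h import *
import cv2
s,M=log();a=imaging.read_camera("side")[60:300,120:420];cv2.imwrite("pics/s2.png",cv2.resize(a,None,fx=2.4,fy=2.4))
E
```

```text
3.15 [ 0.0549 -0.2532  2.4652 -0.0545  0.4588  1.6666] [0.4924 0.043  0.0754] [-0.8898  0.578   0.5216] 0.5964335699846797
[[ 0.4546  0.0021 -0.8907]
 [ 0.0008 -1.     -0.002 ]
 [-0.8907  0.0002 -0.4546]]
```

View pics/s2.png

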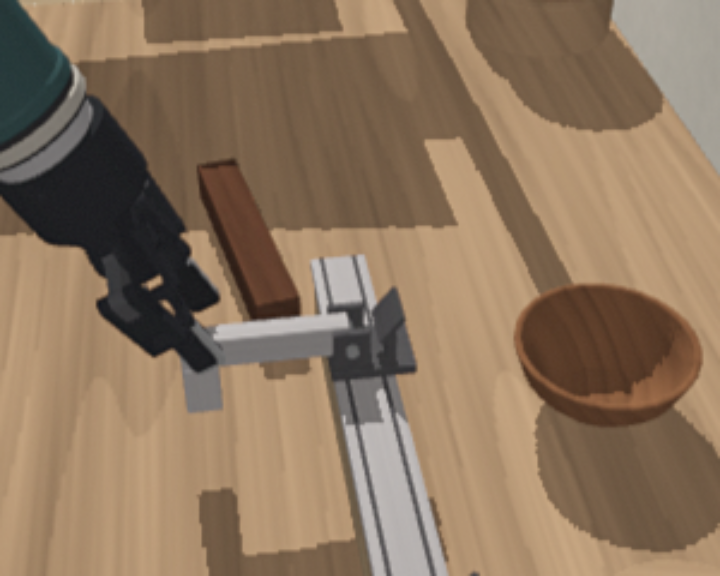

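The pads straddle the bar just behind the foot, at about (205,345) in the crop. Closing now.

Request:
jog_arm(rows=[[0, 0, 0, 0, 0, 0, 0], [0, 0, 0, 0, 0, 0, 0], [0, 0, 0, 0, 0, 0, 0], [0, 0, 0, 0, 0, 0, 0], [0, 0, 0, 0, 0, 0, 0], [0, 0, 0, 0, 0, 0, 0], [0, 0, 0, 0, 0, 0, 0], [0, 0, 0, 0, 0, 0, 0]], force=35)

```text
time: 4.0
tool_pos: [0.4932, 0.0431, 0.077]
tcp_rot: [2.681, 0.003, -1.636]
wrist_force: [-2.8, -0.5, 6.0]
width: 0.172
```

```bash
cat > sw.py <<'E'
from h import *
import sys
# rows swinging from th0 (now) by rotating measured pose about hinge axis
dth=float(sys.argv[1]); n=int(sys.argv[2])
s,M=log(); P=s["tool_pos"]; h=np.array([.571,P[1],.09])
g=P-.0187*M[:,0];v=g-h;print("grasp",g,"radius",np.hypot(v[0],v[2]),"angle",np.arctan2(v[2],-v[0]))
for k in range(1,n+1):
    t=dth*k/n; Q=R.from_rotvec([0,t,0]).as_matrix()
    d=M.T@(h+Q@(P-h)-P); w=M.T@np.array([0,t,0])
    print(np.round(d,3).tolist(),np.round(w,3).tolist())
E
python3 sw.py 0.9 9
```

```text
4.0 [ 0.0551 -0.256   2.4647 -0.0546  0.459   1.6666] [0.4932 0.0431 0.077 ] [-2.8124 -0.5037  6.0248] 0.1720683996999455
[[ 0.4574  0.0023 -0.8893]
 [ 0.001  -1.     -0.0021]
 [-0.8893  0.0001 -0.4574]]
grasp [0.4846 0.0431 0.0937] radius 0.08645438683923133 angle 0.04228931138234628
[-0.007, -0.0, -0.003] [0.0, -0.1, -0.0]
[-0.014, -0.0, -0.006] [0.0, -0.2, -0.0]
[-0.021, 0.0, -0.01] [0.0, -0.3, -0.001]
[-0.027, 0.0, -0.015] [0.0, -0.4, -0.001]
[-0.033, 0.0, -0.021] [0.001, -0.5, -0.001]
[-0.038, 0.0, -0.027] [0.001, -0.6, -0.001]
[-0.043, 0.0, -0.033] [0.001, -0.7, -0.001]
[-0.047, 0.0, -0.04] [0.001, -0.8, -0.002]
[-0.05, 0.0, -0.047] [0.001, -0.9, -0.002]
```

Request:
jog_arm(rows=[[-0.0035, 0, -0.0015, 0, -0.05, 0, 0], [-0.007, 0, -0.003, 0, -0.1, 0, 0], [-0.0105, 0, -0.0045, 0, -0.15, 0, 0], [-0.014, 0, -0.006, 0, -0.2, 0, 0], [-0.0175, 0, -0.008, 0, -0.25, 0, 0], [-0.021, 0, -0.01, 0, -0.3, 0, 0], [-0.024, 0, -0.0125, 0, -0.35, 0, 0], [-0.027, 0, -0.015, 0, -0.4, 0, 0], [-0.03, 0, -0.018, 0, -0.45, 0, 0], [-0.033, 0, -0.021, 0, -0.5, 0, 0], [-0.0355, 0, -0.024, 0, -0.55, 0, 0], [-0.038, 0, -0.027, 0, -0.6, 0, 0], [-0.0405, 0, -0.03, 0, -0.65, 0, 0], [-0.043, 0, -0.033, 0, -0.7, 0, 0], [-0.045, 0, -0.0365, 0, -0.75, 0, 0], [-0.047, 0, -0.04, 0, -0.8, 0, 0], [-0.0485, 0, -0.0435, 0, -0.85, 0, 0], [-0.05, 0, -0.047, 0, -0.9, 0, 0], [-0.05, 0, -0.047, 0, -0.9, 0, 0]])

```text
time: 5.9
tool_pos: [0.5127, 0.0436, 0.1419]
tcp_rot: [1.7, 0.003, -2.64]
wrist_force: [1.1, 1.1, -4.2]
width: 0.165
```

```bash
python3 sw.py 0.95 10; python3 - <<'E'
from h import *
import cv2
a=imaging.read_camera("side")[60:300,120:420];cv2.imwrite("pics/s3.png",cv2.resize(a,None,fx=2.4,fy=2.4))
E
```

```text
5.9 [0.0281 0.3236 1.7131 0.0115 1.5311 1.5937] [0.5127 0.0436 0.1419] [ 1.0884  1.0614 -4.1991] 0.16524665830855242
[[-0.4136  0.0021 -0.9105]
 [-0.0002 -1.     -0.0022]
 [-0.9105 -0.0008  0.4136]]
grasp [0.5205 0.0436 0.159 ] radius 0.08548120636192286 angle 0.9385145522579919
[-0.007, 0.0, -0.003] [-0.0, -0.095, -0.0]
[-0.014, 0.0, -0.006] [-0.0, -0.19, -0.0]
[-0.02, 0.0, -0.01] [-0.0, -0.285, -0.001]
[-0.026, 0.0, -0.014] [-0.0, -0.38, -0.001]
[-0.032, 0.0, -0.019] [-0.0, -0.475, -0.001]
[-0.037, 0.0, -0.024] [-0.0, -0.57, -0.001]
[-0.041, 0.0, -0.03] [-0.0, -0.665, -0.001]
[-0.045, 0.0, -0.036] [-0.0, -0.76, -0.002]
[-0.048, 0.0, -0.043] [-0.0, -0.855, -0.002]
[-0.051, 0.0, -0.05] [-0.0, -0.95, -0.002]
```

View pics/s3.png

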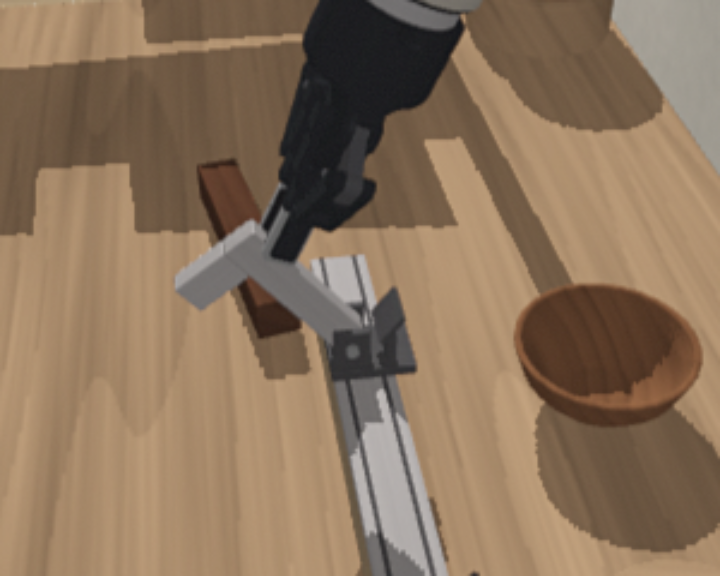

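The stop is up at about 0.9 rad and firmly held, with low wrist forces. Continuing past the balance point.

Request:
jog_arm(rows=[[-0.0035, 0, -0.0015, 0, -0.048, 0, 0], [-0.007, 0, -0.003, 0, -0.095, 0, 0], [-0.0105, 0, -0.0045, 0, -0.143, 0, 0], [-0.014, 0, -0.006, 0, -0.19, 0, 0], [-0.017, 0, -0.008, 0, -0.238, 0, 0], [-0.02, 0, -0.01, 0, -0.285, 0, 0], [-0.023, 0, -0.012, 0, -0.333, 0, 0], [-0.026, 0, -0.014, 0, -0.38, 0, 0], [-0.029, 0, -0.0165, 0, -0.428, 0, 0], [-0.032, 0, -0.019, 0, -0.475, 0, 0], [-0.0345, 0, -0.0215, 0, -0.523, 0, 0], [-0.037, 0, -0.024, 0, -0.57, 0, 0], [-0.039, 0, -0.027, 0, -0.618, 0, 0], [-0.041, 0, -0.03, 0, -0.665, 0, 0], [-0.043, 0, -0.033, 0, -0.713, 0, 0], [-0.045, 0, -0.036, 0, -0.76, 0, 0], [-0.0465, 0, -0.0395, 0, -0.808, 0, 0], [-0.048, 0, -0.043, 0, -0.855, 0, 0], [-0.051, 0, -0.05, 0, -0.95, 0, 0], [-0.051, 0, -0.05, 0, -0.95, 0, 0]])

```text
time: 7.95
tool_pos: [0.5777, 0.0448, 0.1636]
tcp_rot: [0.291, 0.004, -3.126]
wrist_force: [-1.4, 5.1, -5.3]
width: 0.165
```

```bash
python3 sw.py 0.1 1; python3 - <<'E'
from h import *
import cv2
a=imaging.read_camera("side")[60:300,120:420];cv2.imwrite("pics/s4.png",cv2.resize(a,None,fx=2.4,fy=2.4))
E
```

```text
7.95 [0.0218 1.0614 1.0022 0.0311 2.4632 1.5964] [0.5777 0.0448 0.1636] [-1.4197  5.0568 -5.3159] 0.16513527640476064
[[-0.9829  0.0024 -0.1843]
 [-0.0019 -1.     -0.0027]
 [-0.1843 -0.0023  0.9829]]
grasp [0.5961 0.0448 0.1671] radius 0.08105113439782297 angle 1.8852523525080715
[-0.007, 0.0, -0.002] [-0.0, -0.1, -0.0]
```

View pics/s4.png

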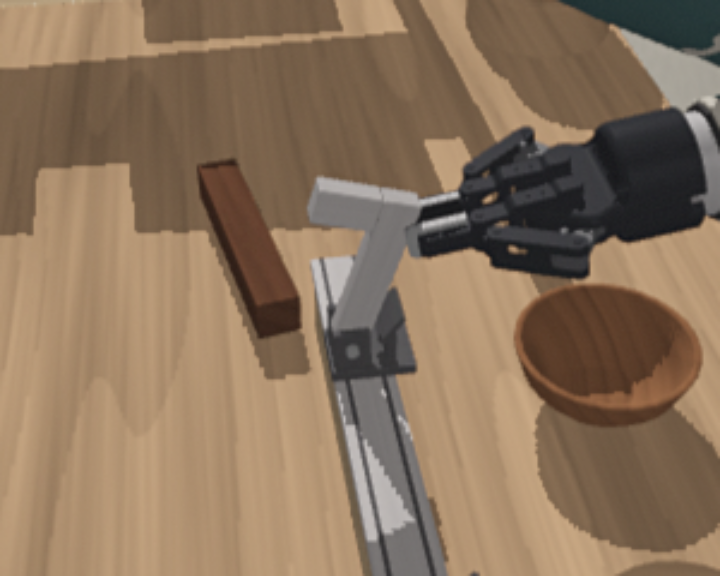

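Past balance, at about 1.86 rad from the tool rotation since the grip. Opening, backing off along the tool, then rising.

Request:
jog_arm(rows=[[0, 0, 0, 0, 0, 0, 70], [-0.005, 0, 0, 0, 0, 0, 70], [-0.02, 0, 0, 0, 0, 0, 70], [-0.035, 0, 0, 0, 0, 0, 70], [-0.05, 0, 0, 0, 0, 0, 70], [-0.06, 0, 0.01, 0, 0.05, 0, 70], [-0.06, 0, 0.04, 0, 0.1, 0, 70], [-0.06, 0, 0.08, 0, 0.2, 0, 70], [-0.06, 0, 0.12, 0, 0.3, 0, 70], [-0.06, 0, 0.16, 0, 0.4, 0, 70], [-0.06, 0, 0.18, 0, 0.5, 0, 70], [-0.06, 0, 0.18, 0, 0.5, 0, 70], [-0.06, 0, 0.18, 0, 0.5, 0, 70], [-0.06, 0, 0.18, 0, 0.5, 0, 70]])

```text
time: 9.4
tool_pos: [0.6022, 0.0443, 0.3517]
tcp_rot: [1.067, 0.004, -2.953]
wrist_force: [0.1, 0.5, -0.1]
width: 0.701
```

```bash
python3 - <<'E'
from h import *
import cv2
log();a=imaging.read_camera("side");b=imaging.read_camera("scene")
cv2.imwrite("pics/s5.png",np.vstack([a[60:384,120:470],b[90:300,60:410]]))
E
```

```text
9.4 [0.022  0.6912 0.9762 0.0231 2.351  1.5982] [0.6022 0.0443 0.3517] [ 0.1336  0.5044 -0.1487] 0.7008484300089012
[[-0.7689  0.0023 -0.6394]
 [-0.0005 -1.     -0.003 ]
 [-0.6394 -0.002   0.7689]]
```

View pics/s5.png

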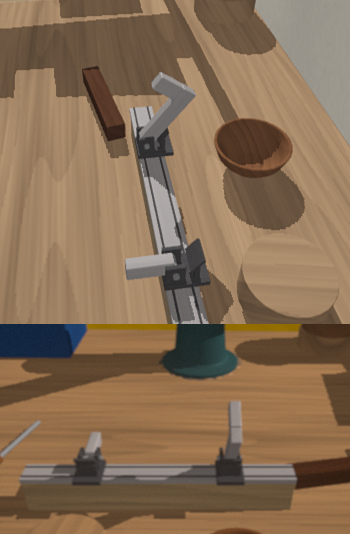

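The long stop leans back on its rest, running from (150,140) to (185,90) in the upper crop. The short stop lies down at (150,265), and the robot is clear of everything.

```bash
python3 -c "
from workcell import finish_job;print(finish_job())"
```

```text
the job is handed in; nothing more can be done
None
```

The long stop is leaning back on its rest by itself and the short stop is still lying down. I handed the job in about 9.5 s into the 35 s allowed.

I gripped the long arm about 86 mm from the hinge at 35 N and swung it about the hinge to about 1.86 rad. That is past the 1.7 balance point; I then opened the fingers, backed off and rose clear.

- **Final check:** the side and scene pictures show the long stop back on its rest, the short one down, and the gripper well above with under 1 N at the wrist. I did not measure the final angle; I judged it from the pictures.
- **Forces:** wrist-force readings between moves stayed below about 8 N.
- **Disagreements:** the arm-tip position differed by up to 8 mm between the three cameras. The grip radius worked out from my hinge estimate shrank from 86 to 81 mm over the swing, so either the hinge estimate was a few mm off or the arm slipped slightly in the pads. Neither caused any trouble.

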